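# Seat the tuning knob skirt-down in the marking cradle

## Task

Two red-capped knobs are on the bench: one stands on its wide metal skirt, cap up, the other lies upside down. Take the one that stands cap up and set it in the empty cradle with the green floor, skirt down flat on the pocket floor and red cap up, ready for marking; keep hold of it until it is down in the pocket, do not drop it in, then let go. Leave the upside-down knob and the black knob in the yellow cradle where they are.

Things in the scene. Friction and masses are not known exactly. Their poses are not given: they have to be found in the camera images.
- knob: The knob to move: an aluminium skirt disc 60 mm across and 8 mm thick with a round red cap 38 mm across on top of it (a small metal dot in the middle of its top), 45 mm high in all, about 90 g, loose, standing on the bench on its skirt. Grip it by the red cap from above. Origin at the centre of the underside of the skirt, z up through the cap; any yaw will do.
- upside_knob: The same knob turned over, to be left alone: red cap down on the bench, the skirt's underside (dark disc with a brass bush) up, 45 mm above the bench. Origin at the bench, under its centre; z up.
- black_knob: A knob of the same size with a black cap, standing skirt down in a cradle with a yellow floor (same cradle otherwise); to be left alone. Origin at the centre of the underside of the skirt, z up.
- pocket (a point): Centre of the pocket floor of the empty cradle, which is fixed to the bench: grey, 106 mm square and 16 mm high, with a green-floored pocket 86 mm square and 10 mm deep; the floor is 6 mm above the bench. x and y axes along its sides, z up.
There are look-alikes about, which are no part of the job. What is shaped like the knob but blue or turquoise is not meant.

How it is judged:
On the way:
1. the knob is lowered into the green pocket, within 12 mm of its floor, while the fingers still hold it (horizontal distance between knob and pocket below 0.02 m and z of knob in the frame of pocket below 0.012 m and contact force between the fingers and knob above 0.5 N), for 0.1 s.
At the end, for the whole second after the job is handed in: The knob rests, released and still, in the green pocket: within 20 mm of the pocket's centre, its skirt within 4 mm of the pocket floor, cap up within 10 degrees; the upside-down knob and the black knob are within 20 mm of where they started (horizontal distance between knob and pocket below 0.02 m and z of knob in the frame of pocket between -0.004 and 0.004 m and angle between knob's own z axis and vertical below 0.17 rad and linear speed of knob below 0.02 m/s and distance of each of upside_knob, black_knob from where it was at the start of the episode below 0.02 m); the robot touches nothing.
It fails at once if the upside-down knob is moved more than 20 mm (distance of upside_knob from where it was at the start of the episode above 0.02 m).
It fails at once if the black knob is moved more than 20 mm (distance of black_knob from where it was at the start of the episode above 0.02 m).
It also fails if it takes over 35 s, if anything falls off the work surface, if the arm or the gripper's body presses on something with over 40 N, if the wrist force passes 120 N, or if a joint passes its speed limit or range.

## Robot

A 6-joint arm with a two-finger parallel gripper is mounted at the origin on the work surface. World frame = base frame: x ahead of the robot, y to its left, z up, the work surface at z = 0. Lengths are in m, angles in rad, forces in N, time in s.
With the tool pointing down it reaches from about 0.325 to 0.925 m from the base axis. Payload 3.1 kg.
Tool frame: the origin (TCP) lies between the finger pads; the fingertips stand 22 mm ahead of it and the grasp point (between the pads) lies 3 mm ahead of it; z points along the fingers, y is the direction in which the jaws open and shut (so a half turn about z gives the same grasp; the last joint's range is limited). The gripper opens to 85 mm and grips with 20 to 120 N. Pads are 22 mm wide; open, the fingers measure 114 mm over their backs; the gripper's body (76 mm by 85 mm) begins 54 mm behind the grasp point. The pads swing forward as they close: fully open they stand 13 mm farther back than shut.
Start: joints at [-1.219, 0.217, 1.613, -0, 1.311, -0.112], TCP at [0.28, -0.559, 0.253] pointing down, gripper open.
Joint ranges: [-2.75, 2.75], [-0.78, 2.1], [0.31, 2.55], [-1.13, 4.27], [0.13, 2.63], [-2.58, 2.58]. Speed limits (rad/s): [2.79, 2.79, 3.14, 3.14, 3.14, 3.14].

## Interface

Orientations are given as a 3x3 rotation matrix whose columns are the frame's x, y, z axes.
In Python, from rig import reach, servo_line, move_joints, ungrasp, grasp, wait, inverse_kinematics, sense, read_camera, calibration, IKError, close_job, spot_in, masks_of, spot_point gives the robot as it stands. Calls block until the motion is done:
- reach(position, orientation): joint-space move of the TCP to a pose.
- servo_line(position, rotation=None, velocity=0.15, stop_force=None): straight line of the TCP; rotation=None keeps the orientation; velocity is the mean speed in m/s. With stop_force (N) it stops when the force on the tool has changed by that much, and returns True; else False.
- move_joints(angles): joint-space move.
- ungrasp() and grasp(squeeze=None): open the fingers fully, or close them until they stop; squeeze is the grip in N (None keeps the last).
- wait(seconds).
- inverse_kinematics(position, orientation): joint angles nearest the present ones, or None.
- sense(): the state.
- read_camera(name): name is "scene" or "top" or "wrist"; returns (picture, depth): 384x512x3 uint8, red, green, blue; 384x512 float32, m along the optical axis (not along the pixel's ray), 0 where there is no reading.
- calibration(name): a dict with "intrinsics" (3x3 intrinsics, pixels), "T" (4x4, takes a point from camera to world coordinates). Camera axes: x right, y up, looking along -z (the intrinsics and any distortion apply to the point x, -y, -z); pixel columns grow to the right and rows downward; lengths in m; the calibration is good to about 2 mm. A picture is of the moment at which its call begins: read the wrist's pose just before it. calibration takes no time and is no camera call; for the wrist camera it gives the pose at the moment of the call.
A pose or a line that the arm cannot do raises IKError and nothing moves.
- close_job(): hands the job in, once; it reports no verdict.
Trained networks look in the newest picture that a camera, given by its name, has taken for a name from the list of things; names that differ only in an ending like _2 or _b are one class to them, and where a whole thing is asked for, a point or a joint stands for the part that bears it (a point fixed in the world has none). Each returns a list of dicts, best first, with "p" (0 to 1); they miss things now and then, are a little off and sometimes report something else, mostly with a low value. They report only what shows in the picture. A call takes as long as a camera call. They do not tell look-alikes from the thing itself.
- spot_in(target, camera): "extent" ([left, top, width, height] in pixels, round what is visible of it).
- masks_of(target, camera): "region" (384x512 bool, what is visible of it) and "extent" ([left, top, width, height] in pixels, round what is visible of it).
- spot_point(target, camera): "pixel" ([column, row] in pixels: a listed point, or the origin of a listed thing).
The state is a dict: "t": time; "joints": joint angles; "qvel": joint speeds; "tau": joint torques, N m; "ee_pos": TCP position; "eef_rot": TCP orientation; "contact_force": force on the tool from outside, world axes, zero at the start; "wrist_torque": the same for the moment, N m; "width": opening from 0.0 (shut) to 1.0 (fully open).
Only numpy, scipy, OpenCV 4.12 (cv2) and the standard library are available. Lean on these libraries where they do the work, as an engineer would, in place of code of your own. Each camera call takes 0.05 s, during which the arm holds its last target.

## Working session

There is one attempt and no reset: what is moved stays moved. The work goes in short steps, each a Python script; the robot and the scene stay as the last script left them, time stands still between calls to the robot, and variables do not carry over. Pictures are saved under pics/ and viewed, and the job is handed in when it is done.

```bash
mkdir -p pics && cat > h.py <<'E'
import numpy as np, cv2
from rig import *
def px2w(cam,u,v,d,cal=None):
    c=cal or calibration(cam);K=np.array(c["intrinsics"]);T=np.array(c["T"])
    x=(u-K[0,2])/K[0,0]*d;y=(v-K[1,2])/K[1,1]*d
    p=np.stack([x,-y,-d*np.ones_like(x),np.ones_like(x)],-1)
    return (p@T.T)[...,:3]
E
python3 - <<'E'
from h import *
s=sense();print(s["t"],s["ee_pos"],s["width"])
for c in ["scene","top"]:
    im,d=read_camera(c);cv2.imwrite(f"pics/{c}0.png",im[:,:,::-1]);np.save(f"pics/{c}_d.npy",d)
    cal=calibration(c);print(c,{k:np.round(v,3).tolist() for k,v in cal.items()})
    for n in ["knob","upside_knob","black_knob"]:
        for r in spot_in(n,c): print(c,n,round(r["p"],2),np.round(r["extent"],1))
    for r in spot_point("pocket",c): print(c,"pocket",r)
E
```

```text
0.0 [ 0.27933748 -0.55824253  0.2519554 ] 1.0000283154398815
scene {'intrinsics': [[349.655, 0.0, 251.535], [0.0, 349.655, 187.213], [0.0, 0.0, 1.0]], 'T': [[0.216, -0.61, 0.762, 1.254], [0.976, 0.143, -0.162, -0.145], [-0.011, 0.779, 0.627, 0.605], [0.0, 0.0, 0.0, 1.0]]}
scene knob 0.92 [196.9 211.7  28.4  30.9]
scene knob 0.84 [197.9 185.5  20.2  26.2]
scene knob 0.61 [211.1 160.   19.8  21.3]
scene upside_knob 0.57 [272.4 165.7  26.5  21. ]
scene black_knob 0.95 [361.8 169.4  19.4  19.2]
scene pocket {'pixel': [373.1, 180.0], 'p': 0.72}
scene pocket {'pixel': [137.1, 184.4], 'p': 0.65}
top {'intrinsics': [[484.138, 0.0, 257.663], [0.0, 484.138, 190.286], [0.0, 0.0, 1.0]], 'T': [[-0.0, 0.997, -0.075, 0.482], [-1.0, 0.001, 0.012, -0.006], [0.012, 0.075, 0.997, 1.084], [0.0, 0.0, 0.0, 1.0]]}
top knob 0.79 [263.  230.4  30.4  26.3]
top knob 0.59 [286.6 184.5  28.2  27.9]
top knob 0.57 [285.5 133.3  29.   29.1]
top upside_knob 0.82 [185.9 192.6  32.3  29.3]
top black_knob 0.58 [ 80.  170.1  31.6  26.9]
top pocket {'pixel': [380.9, 240.4], 'p': 0.75}
```

View pics/scene0.png

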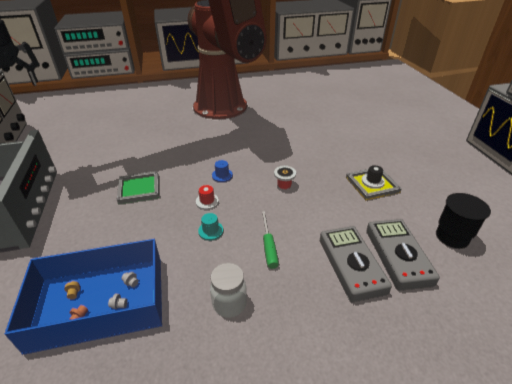

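View pics/top0.png

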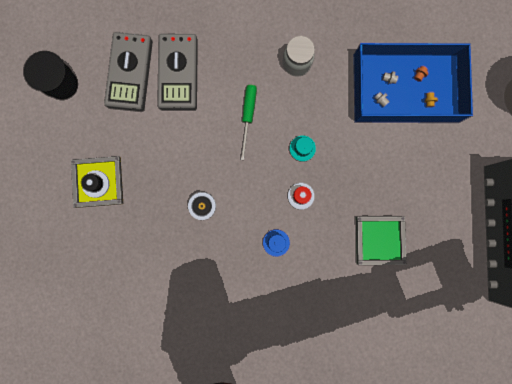

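The top view shows the upright red-capped knob at about (301,196), with the turquoise look-alike at (303,147) and the blue one at (276,242). The upside-down knob is at (202,206), the black knob at (95,183) and the green pocket at (381,240). Next I'll measure these in metres.

```bash
python3 - <<'E'
from h import *
for c in ["top","scene"]:
    im=cv2.imread(f"pics/{c}0.png");d=np.load(f"pics/{c}_d.npy")
    hsv=cv2.cvtColor(im,cv2.COLOR_BGR2HSV)
    v,u=np.mgrid[:384,:512];P=px2w(c,u.astype(float),v.astype(float),d)
    H,S,V=[hsv[...,i].astype(int) for i in range(3)]
    ok=(d>0)&(P[...,2]<0.1)&(P[...,2]>-.02)
    for n,m in [("red",((H<8)|(H>172))&(S>150)&(V>90)),("green",(H>50)&(H<75)&(S>150)),("yellow",(H>25)&(H<35)&(S>150)),("blue",(H>105)&(H<125)&(S>150)),("turq",(H>80)&(H<95)&(S>120))]:
        k,l,st,ce=cv2.connectedComponentsWithStats((m&ok).astype(np.uint8))
        for i in range(1,k):
            if st[i,4]>40:
                q=P[l==i];top=q[q[:,2]>np.percentile(q[:,2],95)-.004]
                print(c,n,st[i],"mean",q.mean(0).round(4),"lo",q.min(0).round(4),"hi",q.max(0).round(4),"top",((top.min(0)+top.max(0))/2).round(4))
                if n=="green" and st[i,4]>300: 
                    print(cv2.minAreaRect((q[:,:2]*1000).astype(np.float32)))
    # knob neighbourhood: any points near z 8mm & 45 mm
    for lo,hi in [(.036,.052),(.003,.014)]:
        m=ok&(P[...,2]>lo)&(P[...,2]<hi)
        k,l,st,ce=cv2.connectedComponentsWithStats(m.astype(np.uint8))
        for i in range(1,k):
            if st[i,4]>30:
                q=P[l==i]; 
                if np.ptp(q[:,0])<.13 and q[:,0].mean()>.3: print(c,lo,st[i],((q.min(0)+q.max(0))/2).round(4),np.ptp(q,axis=0).round(4))
    for r in []: pass
E
```

```text
top red [294 187  17  17 195] mean [ 0.551  -0.1138  0.0446] lo [ 0.5331 -0.1317  0.0388] hi [ 0.5681 -0.0966  0.0487] top [ 0.5505 -0.114   0.0461]
top green [243  85  13  38 355] mean [7.576e-01 4.000e-04 2.310e-02] lo [ 0.716  -0.013   0.0154] hi [0.7989 0.0139 0.0297] top [0.7571 0.0015 0.0265]
((757.5680541992188, 0.42520713806152344), (22.382415771484375, 82.41083526611328), 83.02832794189453)
top green [ 363  221   38   39 1424] mean [ 0.4521 -0.2941  0.0055] lo [ 0.4107 -0.3358 -0.0008] hi [ 0.4951 -0.2516  0.0135] top [ 0.453  -0.2936  0.0092]
((452.99774169921875, -293.6908874511719), (84.01116180419922, 84.43516540527344), 89.77146911621094)
top yellow [ 77 161  40  41 849] mean [0.5876 0.3386 0.0067] lo [ 0.5393  0.2926 -0.001 ] hi [0.6286 0.3856 0.053 ] top [0.584  0.3384 0.0294]
top blue [ 354   43  119   79 8389] mean [ 0.8074 -0.3686  0.0202] lo [ 0.7178 -0.5102 -0.0042] hi [ 0.8795 -0.2373  0.0755] top [ 0.7988 -0.3583  0.0699]
top blue [263 230  27  26 543] mean [ 0.4484 -0.0582  0.025 ] lo [ 0.4201 -0.0883  0.0022] hi [ 0.4752 -0.0307  0.0496] top [ 0.4467 -0.0588 
[... 5001 characters left out ...]
.292   0.0086] [0.0796 0.1052 0.0108]
scene 0.003 [277 182  15   7  44] [0.5361 0.0999 0.0086] [0.026  0.0371 0.0108]
scene 0.003 [196 195  23  15 168] [ 0.5596 -0.1158  0.0085] [0.05   0.0581 0.0109]
scene 0.003 [198 222  25  19 206] [ 0.6657 -0.1208  0.0087] [0.0521 0.0585 0.0104]
scene 0.003 [436 230  34  19 124] [0.8135 0.4148 0.0085] [0.0581 0.0561 0.0107]
scene 0.003 [  28  259  125   69 3703] [ 0.7789 -0.3659  0.0085] [0.114  0.2222 0.011 ]
scene 0.003 [160 270   2  33  34] [ 0.7961 -0.2395  0.0086] [0.0838 0.0007 0.0106]
scene 0.003 [213 304  33  14  96] [ 0.882  -0.111   0.0085] [0.0248 0.0612 0.011 ]
scene 0.003 [ 19 315 143  39 500] [ 0.8715 -0.3591  0.0085] [0.0221 0.2398 0.011 ]
```

Both cameras agree: knob at (0.552, -0.115) with its cap top at about 45 mm and skirt at about 8 mm, and pocket at (0.4525, -0.2935). I'll hover over the knob and check with the wrist camera. The jaws will open along y, clear of the blue and turquoise look-alikes.

```bash
python3 - <<'E'
from h import *
s=sense();print(s["eef_rot"].round(2))
best=None
for sg in (1,-1):
    R=np.array([[sg,0,0],[0,-sg,0],[0,0,-1.]])
    for p in ([.552,-.115,.16],[.4525,-.2935,.16]):
        print(sg,p,inverse_kinematics(p,R))
R=np.array([[1,0,0],[0,-1,0],[0,0,-1.]]) if s["eef_rot"][0,0]>0 else np.array([[-1,0,0],[0,1,0],[0,0,-1.]])
print(R)
reach([.552,-.115,.17],R)
s=sense();print(s["t"],s["ee_pos"],s["eef_rot"].round(3))
cal=calibration("wrist");im,d=read_camera("wrist");cv2.imwrite("pics/wrist1.png",im[:,:,::-1])
v,u=np.mgrid[:384,:512];P=px2w("wrist",u.astype(float),v.astype(float),d,cal)
hsv=cv2.cvtColor(im,cv2.COLOR_RGB2HSV);H,S=hsv[...,0],hsv[...,1]
m=((H<8)|(H>172))&(S>150)&(d>0)&(P[...,2]>.035)&(P[...,2]<.055)
q=P[m];print(len(q),q.min(0),q.max(0),(q.min(0)+q.max(0))/2,q.mean(0))
E
```

```text
[[ 0.89  0.45  0.  ]
 [ 0.45 -0.89  0.  ]
 [ 0.   -0.   -1.  ]]
1 [0.552, -0.115, 0.16] [-3.29862584e-01  1.86804522e-01  1.83530726e+00 -4.44089210e-16
  1.11948087e+00  1.24093374e+00]
1 [0.4525, -0.2935, 0.16] [-7.05556616e-01  1.36894109e-01  1.89292997e+00 -4.44089210e-16
  1.11176857e+00  8.65239711e-01]
-1 [0.552, -0.115, 0.16] [-3.29862584e-01  1.86804522e-01  1.83530726e+00 -4.44089210e-16
  1.11948087e+00 -1.90065891e+00]
-1 [0.4525, -0.2935, 0.16] [-7.05556616e-01  1.36894109e-01  1.89292997e+00 -4.44089210e-16
  1.11176857e+00 -2.27635294e+00]
[[ 1.  0.  0.]
 [ 0. -1.  0.]
 [ 0.  0. -1.]]
2.4083 [ 0.55216544 -0.11583345  0.17029698] [[ 1.    -0.001  0.001]
 [-0.001 -1.    -0.001]
 [ 0.001  0.001 -1.   ]]
994 [ 0.53516736 -0.13247281  0.03521434] [ 0.57159093 -0.0981726   0.04664766] [ 0.55337914 -0.1153227   0.040931  ] [ 0.55485423 -0.11533657  0.04402171]
```

View pics/wrist1.png

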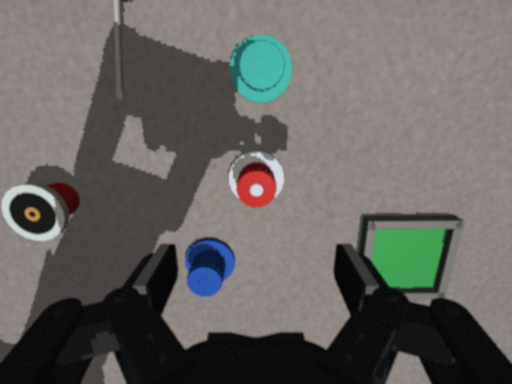

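The wrist view shows the red cap with its metal dot at (257,190). The blue and turquoise look-alikes are clear of the finger paths. It measures (0.5535, -0.115), which agrees with the other cameras, so I'm descending to grip and lift.

```bash
python3 - <<'E'
from h import *
servo_line([.5535,-.115,.08],velocity=.12)
print(servo_line([.5535,-.115,.036],velocity=.05,stop_force=8))
print(sense()["ee_pos"])
grasp(40)
s=sense();print(s["t"],s["width"],s["width"]*85,s["ee_pos"],s["contact_force"])
servo_line([.5535,-.115,.13],velocity=.1)
s=sense();print(s["t"],s["width"]*85,s["ee_pos"],s["contact_force"])
im,d=read_camera("wrist");cv2.imwrite("pics/wrist2.png",im[:,:,::-1])
im,d=read_camera("scene");cv2.imwrite("pics/scene2.png",cv2.resize(im[100:280,60:320],None,fx=3,fy=3)[:,:,::-1])
E
```

```text
False
[ 0.5538632  -0.11510947  0.03630457]
4.8917 0.4357168391100704 37.035931324355985 [ 0.55400461 -0.11518022  0.03648553] [ 0.95426992 -0.50698871  1.63100586]
5.9833 36.75037149791027 [ 0.55276849 -0.11474216  0.12907795] [-0.46335934  0.25638243 -1.23889527]
```

View pics/wrist2.png

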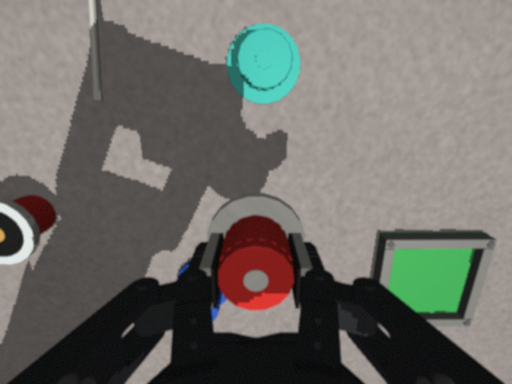

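View pics/scene2.png

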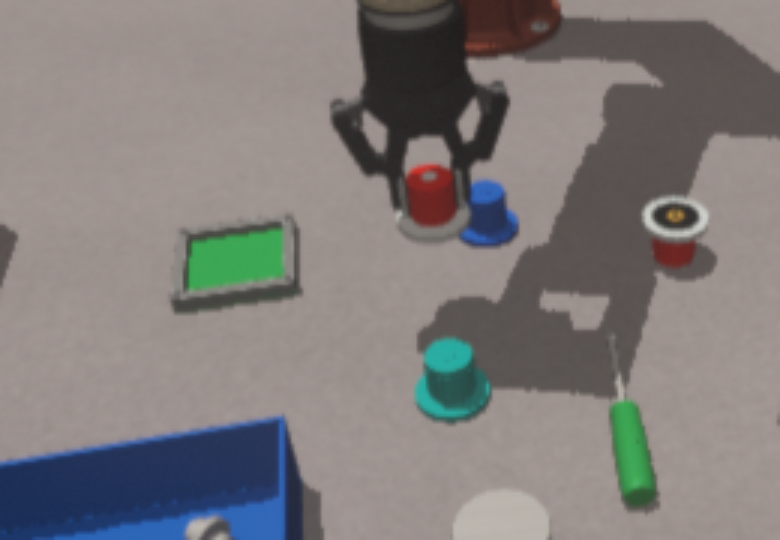

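The knob is held upright: cap at (257,265) in the wrist view, jaw opening about 37 mm, which fits the 38 mm cap. I'm carrying it over the pocket and checking the pocket centre before lowering.

```bash
python3 - <<'E'
from h import *
servo_line([.4525,-.2935,.13],velocity=.12)
s=sense();print(s["t"],s["width"]*85,s["ee_pos"])
servo_line([.4525,-.2935,.065],velocity=.08)
cal=calibration("wrist");im,d=read_camera("wrist");cv2.imwrite("pics/wrist3.png",im[:,:,::-1])
im,d=read_camera("scene");cv2.imwrite("pics/scene3.png",cv2.resize(im[100:280,60:320],None,fx=3,fy=3)[:,:,::-1])
im,d=read_camera("top");cv2.imwrite("pics/top3.png",cv2.resize(im[160:300,290:450],None,fx=4,fy=4)[:,:,::-1])
E
```

```text
7.9417 36.753531335966194 [ 0.45273949 -0.29297978  0.12993929]
```

View pics/wrist3.png

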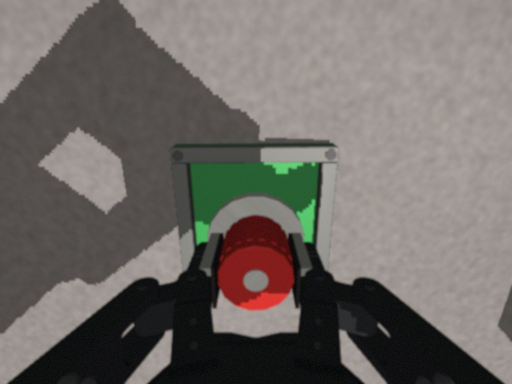

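View pics/scene3.png

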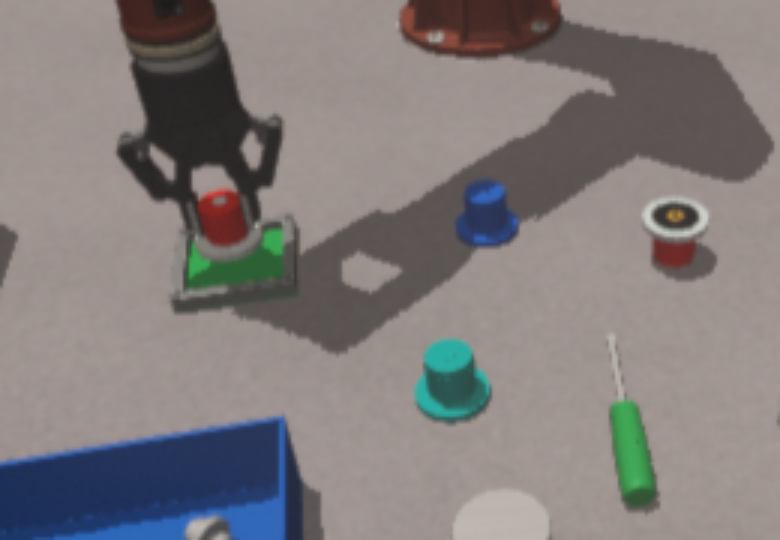

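The knob is centred over the green pocket and clear of the rim all round. I'm lowering it until it touches the floor, then letting go.

```bash
python3 - <<'E'
from h import *
r=servo_line([.4525,-.2935,.0405],velocity=.025,stop_force=5)
s=sense();print(r,s["t"],s["width"]*85,s["ee_pos"],s["contact_force"])
wait(.3)
s=sense();print(s["ee_pos"],s["contact_force"])
im,d=read_camera("wrist");cv2.imwrite("pics/wrist4.png",im[:,:,::-1])
im,d=read_camera("scene");cv2.imwrite("pics/scene4.png",cv2.resize(im[130:240,90:220],None,fx=5,fy=5)[:,:,::-1])
E
```

```text
True 9.8833 36.58306249339395 [ 0.45216545 -0.29325232  0.04248992] [-0.11791651  0.63561821  4.0479754 ]
[ 0.45214105 -0.29322781  0.04245038] [-0.52448913 -0.10700768  5.48899243]
```

View pics/scene4.png

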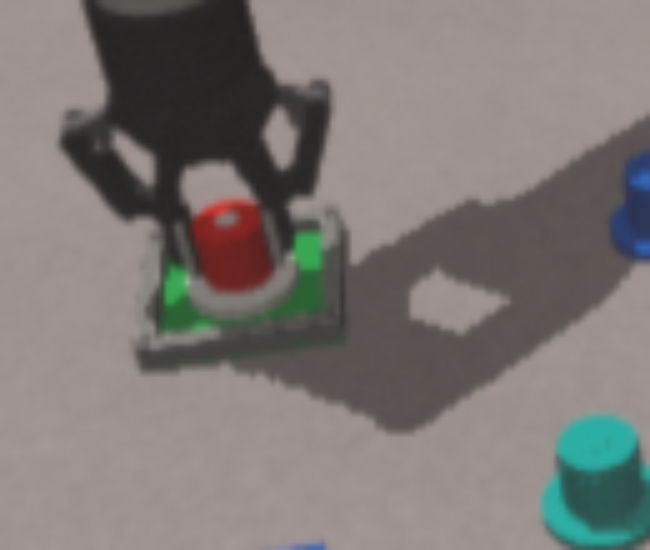

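View pics/wrist4.png

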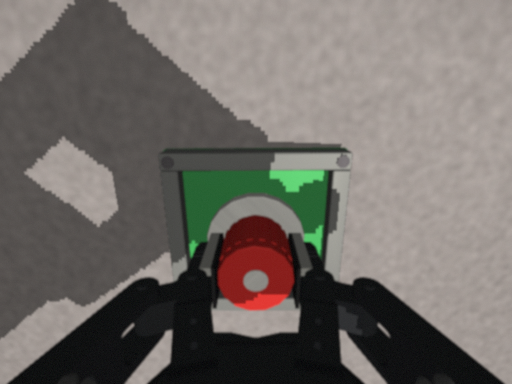

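Contact came at TCP z = 0.0425 against an expected 0.0423 (grasp height plus the 6 mm floor), so the knob is on the floor and still gripped. Next I release, retreat straight up and check.

```bash
python3 - <<'E'
from h import *
ungrasp();s=sense();print(s["t"],s["width"],s["contact_force"])
servo_line([.4525,-.2935,.17],velocity=.12)
reach([.36,-.5,.25],np.array([[1,0,0],[0,-1,0],[0,0,-1.]]))
s=sense();print(s["t"],s["ee_pos"],s["contact_force"])
for c in ["top","scene"]:
    im,d=read_camera(c)
    v,u=np.mgrid[:384,:512];P=px2w(c,u.astype(float),v.astype(float),d)
    hsv=cv2.cvtColor(im,cv2.COLOR_RGB2HSV);H,S=hsv[...,0],hsv[...,1]
    m=((H<8)|(H>172))&(S>150)&(d>0)&(abs(P[...,0]-.4525)<.06)&(abs(P[...,1]+.2935)<.06)
    q=P[m];t=q[q[:,2]>.044]
    print(c,"cap",len(q),(t.min(0)+t.max(0))/2,"topz",np.median(t[:,2]))
    A=np.c_[t[:,:2],np.ones(len(t))];k=np.linalg.lstsq(A,t[:,2],rcond=None)[0];print("tilt deg",np.degrees(np.hypot(k[0],k[1])))
    for n in ["upside_knob","black_knob"]:
        for r in spot_in(n,c): print(c,n,round(r["p"],2),np.round(r["extent"],1))
    sl=(slice(160,280),slice(330,440)) if c=="top" else (slice(130,240),slice(60,200))
    cv2.imwrite(f"pics/{c}5.png",im[:,:,::-1]);cv2.imwrite(f"pics/{c}5c.png",cv2.resize(im[sl],None,fx=5,fy=5)[:,:,::-1])
E
```

```text
10.8167 1.0006677637240882 [-0.31091576 -0.80260028  0.00986842]
12.9833 [ 0.36022074 -0.49852798  0.24865667] [ 0.47644339 -0.14795425  0.89446966]
top cap 232 [ 0.44983943 -0.29067739  0.04958418] topz 0.05037078980137455
tilt deg 1.7020895914764533
top upside_knob 0.81 [185.8 190.1  29.6  31.1]
top black_knob 0.86 [ 79.1 169.2  29.9  28.1]
scene cap 185 [ 0.45248142 -0.29201054  0.0484614 ] topz 0.049822031878364426
tilt deg 4.192894870056964
scene upside_knob 0.72 [273.8 167.5  24.   24.8]
scene black_knob 0.8 [362.2 166.6  20.6  22.8]
scene black_knob 0.55 [114.5 169.5  45.8  36.5]
```

View pics/top5.png

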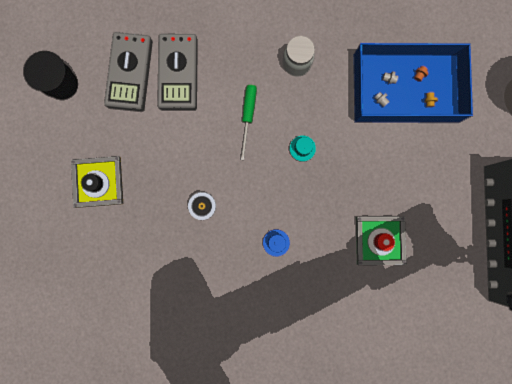

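View pics/scene5c.png

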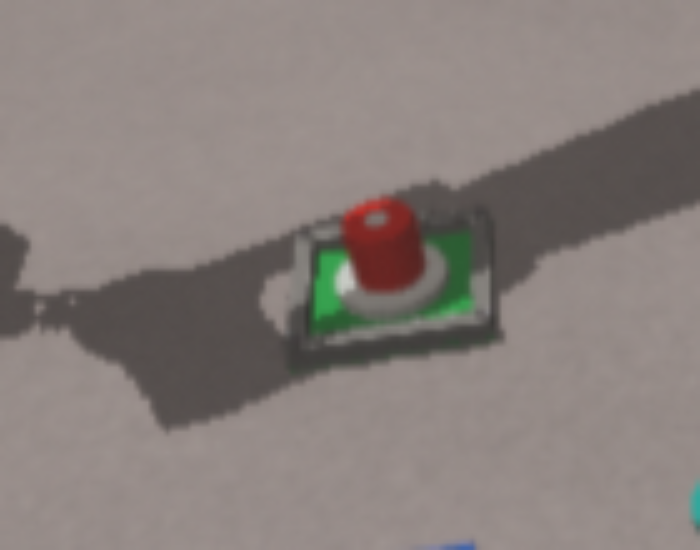

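The top view shows the knob in the green pocket at (381,241), cap up. The upside-down knob at (202,206) and the black knob at (95,183) look unmoved. The cap top is at about 50 mm, against an expected 51 mm (6 + 45), and the centre is within about 4 mm of the pocket centre. The gripper is clear, so I'm handing in.

```bash
python3 -c "
from rig import *
print(sense()['t']);print(close_job())"
```

```text
13.2833
the job is handed in; nothing more can be done
None
```

The upright red-capped knob now stands in the green pocket, skirt down and cap up, and I handed the job in at 13.3 s. I gripped it by the cap and kept hold until it touched the pocket floor. Contact came at TCP z 42.5 mm against an expected 42.3 mm. Then I released it and backed the arm clear.

**Last checks:**
- **Position:** the knob's centre is within about 4 mm of the pocket centre in both cameras.
- **Height:** the cap top measured 50 mm, against 51 mm expected for a knob flat on the floor.
- **Tilt:** the two cameras disagree, at 1.7° from the top camera and 4.2° from the scene camera. I put this down to depth noise, and both are under the 10° limit.
- **Other knobs:** the upside-down knob and the black knob look unmoved. Their detection boxes shifted by only a few pixels, which is detector noise. In the scene camera the network also reported a low-confidence (0.55) "black knob" at the green cradle. That is a false detection.

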